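# Close the tube mixer and hold its keyed drive plug home

## Robot

A 6-joint arm with a two-finger parallel gripper is mounted at the origin on the work surface. World frame = base frame: x ahead of the robot, y to its left, z up, the work surface at z = 0. Lengths are in m, angles in rad, forces in N, time in s.
With the tool pointing down it reaches from about 0.35 to 0.975 m from the base axis. Payload 4.9 kg.
Tool frame: the origin (TCP) lies at the very end of the fingers, on their centre line; the grasp point (between the pads) lies 19 mm behind it (manip.hold_point_z is the distance from the TCP to the grasp point, in m); z points along the fingers, y is the direction in which the jaws open and shut (so a half turn about z gives the same grasp; the last joint's range is limited). The gripper opens to 85 mm and grips with 20 to 120 N. Pads are 22 mm wide; open, the fingers measure 114 mm over their backs; the gripper's body (76 mm by 85 mm) begins 54 mm behind the grasp point. The pads swing forward as they close: fully open they stand 13 mm farther back than shut.
Start: joints at [1.166, 0.053, 1.613, -0, 1.476, -0.119], TCP at [0.176, 0.6, 0.231] pointing down, gripper open.
Joint ranges: [-3.01, 3.01], [-1.01, 2.22], [0.06, 2.58], [-1.02, 4.17], [0.09, 2.62], [-3.14, 3.14]. Speed limits (rad/s): [2.57, 2.57, 3.14, 3.14, 3.14, 3.14].

## Interface

Orientations are given as a unit quaternion [w, x, y, z].
In Python, from plant import manip gives the robot as it stands. The module is installed in compiled form; this text tells all that it offers.
- The arm moves only by the shell command python3 -m creep 'ROWS'. ROWS is JSON, a list of rows, each a list of 7 numbers: the turn, a rotation vector about the tool's x, y, z in degrees, then the shift along the tool's x, y, z in m, then the opening, from 0 (shut) to 1 (fully open). In form: [[ax, ay, az, tx, ty, tz, jaw], ...]. A call has 1 to 20 rows; each row shifts and turns the commanded pose from where the row before left it, along the tool's axes as they then stand; what a row does not reach is not made up. A row lasts 1/12 s, in which the tool goes at most 41.7 mm and 7.16 degrees, less where a joint would pass 70% of its speed; a pose out of reach is approached as far as the arm can. A call is refused whole if a number of a shift passes 0.0417 or a number of a turn 7.16, either way. A call with a gripper value outside its range is refused whole. The fingers move at their own pace and stop on an object; the grip force is fixed at half the most. Time passes only in rows, so rows that do not move let the fingers close. It gives the time, the measured TCP pose, the force and the opening at its end, in the units of the state.
- manip.state(): the state, without advancing time (a new reading comes with each control period).
- manip.grab_frame(name): name is "scene" or "top" or "wrist"; returns the picture (480x640x3 uint8, blue, green, red); there is no depth.
- manip.get_calibration(name): a dict with "fx", "fy", "cx", "cy" (pixels), "xyz" and "attitude" of the camera in the world. Camera axes: x right, y down, z forward; pixel columns grow to the right and rows downward; lengths in m; the calibration is good to about 2 mm. A picture is of the moment at which its call begins: read the wrist's pose just before it. get_calibration takes no time and is no camera call; for the wrist camera it gives the pose at the moment of the call.
- manip.job_done(): hands the job in, once; it reports no verdict.
Trained networks look in the newest picture that a camera, given by its name, has taken for a name from the list of things; names that differ only in an ending like _2 or _b are one class to them, and where a whole thing is asked for, a point or a joint stands for the part that bears it (a point fixed in the world has none). Each returns a list of dicts, best first, with "confidence" (0 to 1); they miss things now and then, are a little off and sometimes report something else, mostly with a low value. They report only what shows in the picture. A call takes as long as a camera call. They do not tell look-alikes from the thing itself.
- manip.cut_out(target, camera): "pixels" (480x640 bool, what is visible of it) and "rect" ([left, top, right, bottom] in pixels, round what is visible of it).
The state is a dict: "time": time; "joint_pos": joint angles; "joint_vel": joint speeds; "joint_efforts": joint torques, N m; "tool_pos": TCP position; "tool_rot": TCP orientation; "contact_force": force on the tool from outside, world axes, zero at the start; "ft_torque": the same for the moment, N m; "gripper_width": opening from 0.0 (shut) to 1.0 (fully open).
Only numpy, scipy, OpenCV 4.12 (cv2) and the standard library are available. Lean on these libraries where they do the work, as an engineer would, in place of code of your own. Each camera call takes 0.05 s, during which the arm holds its last target.

## Task

The mixer is loaded with blood tubes and runs only while its keyed plug is held down: first lower its open lid fully shut without slamming it, then take the purple-handled plug from its stand and put it into the steel hub on the mixer, turning it until the key slips into the keyway, and push on against the spring until the flange sits down on the hub. Finish holding: keep the plug gripped and pressed fully home, do not let go, or the spring lifts it again. Leave the other things on the table where they are.

Things in the scene. Friction and masses are not known exactly. Their poses are not given: they have to be found in the camera images.
- mixer_lid (a joint): angle of the mixer's lid, rad: 0 = shut, grows as it opens (to 1.7); starts 0.9 to 1.35. Flat panel, purple rim round a clear pane, 180 mm from hinge to free edge, 190 mm wide, 8 mm thick, 0.3 kg, no handle; it opens away from the robot and a stiff hinge (0.4 N m of friction) keeps it where it is left, so it must be pushed all the way down
- lid_hinge (a point): point on the lid's outer (upper when shut) face, at the middle of its hinged end. The level hinge axis runs along y, 8 mm inward of this face, 90.5 mm above the table, at mixer x = +90 mm. The frame turns with the lid: x from the free edge to the hinge, z out of the outer face
- lid_edge (a point): point on the lid's outer face, at the middle of its free edge, 180 mm along -x from lid_hinge; same axes
- mixer: white tube mixer, fixed; origin at the centre of its underside, x away from the robot, z up. Footprint 180 (x) by 310 mm (y). Tube chamber (180 by 190, 90 mm high) centred at y = +60 mm, lid hinged on its far (+x) rim; console (180 by 120, 85 mm high) centred at y = -95 mm, with the hub in its middle
- hub_mouth (a point): centre of the hub's flat top face, 110 mm above the table; z up, x along the keyway. Steel collar 48 mm across, 25 mm above the console, yellow marks at the keyway; round bore 21.5 mm across with one keyway 8 mm wide, to 16 mm from the axis, open at the top, full depth. A sprung brass plunger lies in the bore, its top 32 mm down.
- plunger (a joint): how far the plunger in the hub is pressed down, m: 0 = up, about 0.008 when the plug is fully home, at most 0.011; the spring pushes back with 3 N at first and 7 N at 0.008
- plug: loose steel plug with a purple handle, 160 g give or take 30 percent, upright in its stand. Origin at the centre of the flange's underside, z up, x towards its key. Flange 44 mm across, 6 mm thick, a yellow mark on top over the key. Fully home, its origin coincides with hub_mouth and its x with the keyway; it can go in only that one way round.
- plug_handle (a point): point on the plug's axis at the height to grip, 32 mm above the flange's underside; the handle is a block 30 mm along the plug's x, 16 mm along its y (grip across this), from 5 to 47 mm above the flange's underside
- plug_nose (a point): foot of the plug's shaft, 40 mm below the flange's underside. Shaft 20 mm across, nose chamfered 4 mm; one brass key 6 mm wide reaches 15 mm from the axis, from 4 to 22 mm below the flange's underside, so the round nose is 18 mm deep in the bore when the key meets the hub's face
- stand: grey block 80 by 80 by 60 mm high, fixed; origin at the centre of its underside; a 37 mm round hole in its top takes the plug's shaft, the flange rests on the top face
- tube_rack: bystander: white rack of purple-capped tubes, 130 x 90 x 85 mm; origin under its centre, as for all bystanders
- cassette_tray: bystander: white test cassettes on a tray, 90 x 130 x 15 mm
- spray_bottle: bystander: white bottle, 60 mm across, 170 mm high
- reagent_jar: bystander: amber jar, 56 mm across, 70 mm high
- tip_box: bystander: blue box with yellow pipette tips, 85 x 120 x 56 mm
- timer: bystander: grey bench timer, 60 x 75 x 30 mm
Mind the look-alikes: they are no part of the job. What is shaped like the plug but brown or red is not meant.

How it is judged:
On the way, in this order (a step that is already met when the one before it is completed fails the run):
1. the lid is lowered fully shut (value of joint mixer_lid below 0.04 rad), for 0.2 s.
2. the plug is in the hub and its key has slipped into the keyway (horizontal distance between plug and hub_mouth below 0.003 m and angle between the x axis of plug and the x axis of hub_mouth, either way round below 0.15 rad and angle between the z axis of plug and the z axis of hub_mouth, either way round below 0.06 rad and z of plug in the frame of hub_mouth below 0.018 m and value of joint mixer_lid below 0.04 rad), for 0.1 s.
At the end, for the whole second after the job is handed in: Lid under 0.04 rad; plug in the hub, within 3 mm and 0.06 rad of its axis, key in the keyway, flange within 2 mm of the hub face, plunger down over 5.5 mm; fingers still hold it there (over 2 N); no bystander moved 30 mm (value of joint mixer_lid below 0.04 rad and horizontal distance between plug and hub_mouth below 0.003 m and angle between the x axis of plug and the x axis of hub_mouth, either way round below 0.15 rad and angle between the z axis of plug and the z axis of hub_mouth, either way round below 0.06 rad and z of plug in the frame of hub_mouth between -0.003 and 0.002 m and value of joint plunger above 0.0055 m and contact force between the fingers and plug above 2 N and distance of each of tube_rack, cassette_tray, spray_bottle, reagent_jar, tip_box, timer from where it was at the start of the episode below 0.03 m); the arm keeps its last pose, push and grip.
It fails at once if the lid is slammed (closing faster than 2.5 rad/s) (velocity of joint mixer_lid below -2.5 rad/s).
It fails at once if a bystander is knocked away (30 mm or more) (distance of any of tube_rack, cassette_tray, spray_bottle, reagent_jar, tip_box, timer from where it was at the start of the episode above 0.03 m).
It also fails if it takes over 64 s, if anything falls off the work surface, if the arm or the gripper's body presses on something with over 40 N, if the wrist force passes 120 N, or if a joint passes its speed limit or range.

## Working session

There is one attempt and no reset: what is moved stays moved. The work goes in short steps, Python scripts to look and compute and a shell command to move; the robot and the scene stay as the last step left them, time stands still between calls to the robot, and variables do not carry over. Pictures are saved under pics/ and viewed, and the job is handed in when it is done.

```bash
mkdir -p pics; ls; python3 - <<'E'
from plant import manip
import cv2
s=manip.state(); print(s)
for c in("scene","top","wrist"):
    k=manip.get_calibration(c); print(c,k)
    cv2.imwrite(f"pics/{c}0.png",manip.grab_frame(c))
E
```

```text
pics
{'time': 0.0, 'joint_pos': array([ 1.16600747e+00,  5.33299347e-02,  1.61430237e+00,  7.60663367e-06,
        1.47602472e+00, -1.18984065e-01]), 'joint_vel': array([-1.68370162e-03,  1.00535175e-03, -4.16689079e-04,  4.07938946e-04,
       -4.46551530e-04,  7.16013629e-06]), 'joint_efforts': array([-1.07468024e-04, -3.93690848e+01, -3.70170164e+01, -3.38670634e-05,
        7.21293458e-03, -2.80431166e-06]), 'tool_pos': array([0.17594297, 0.5990644 , 0.23007473]), 'tool_rot': array([-2.70893681e-04,  1.42416807e-01,  9.89806237e-01, -9.96014224e-04]), 'contact_force': array([ 0.51797421, -0.11182824, -0.24966849]), 'ft_torque': array([-0.00993354, -0.04462608,  0.02908659]), 'gripper_width': 0.9989322976120443}
scene {'fx': 471.9248075343319, 'fy': 471.9248075343319, 'cx': 312.46640985984345, 'cy': 246.11496928242147, 'xyz': array([1.12704866, 0.05174667, 0.88793247]), 'attitude': array([-0.21691183,  0.63197305,  0.70672048, -0.23260586])}
top {'fx': 510.00807535090195, 'fy': 510.00807535090195, 'cx': 313.35411732644405, 'cy': 246.6277346257883, 'xyz': array([0.2931904 , 0.02326254, 1.26764756]), 'attitude': array([ 0.06915746, -0.70002306,  0.70796891, -0.06296811])}
wrist {'fx': 360.59179039437794, 'fy': 360.59179039437794, 'cx': 317.2272524026379, 'cy': 238.5241057812019, 'xyz': array([0.11173388, 0.61895494, 0.37312585]), 'attitude': array([0.10869632, 0.79321351, 0.59369424, 0.0807749 ])}
```

View pics/scene0.png

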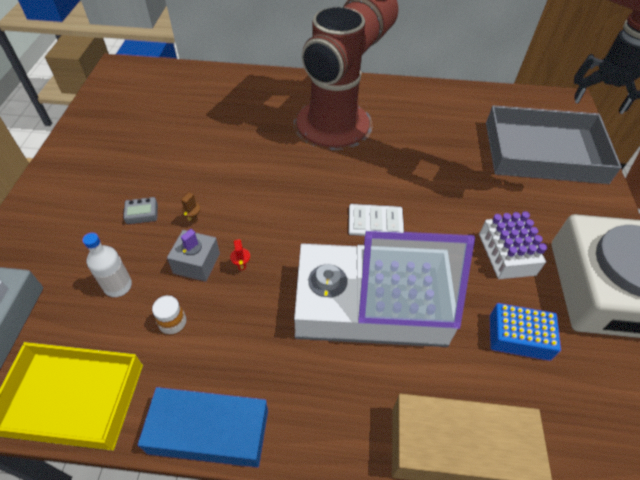

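View pics/top0.png

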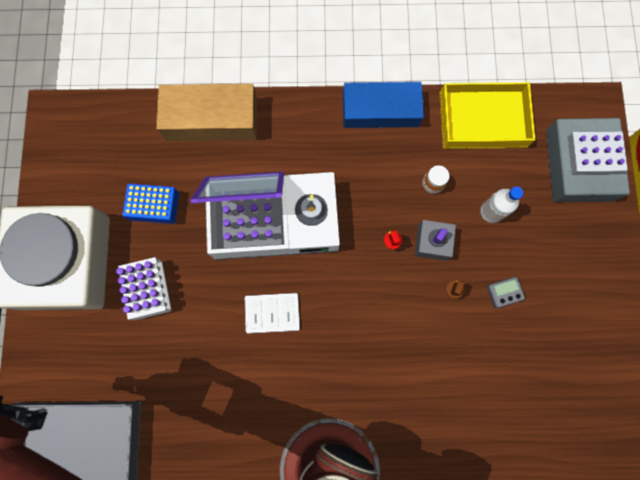

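View pics/wrist0.png

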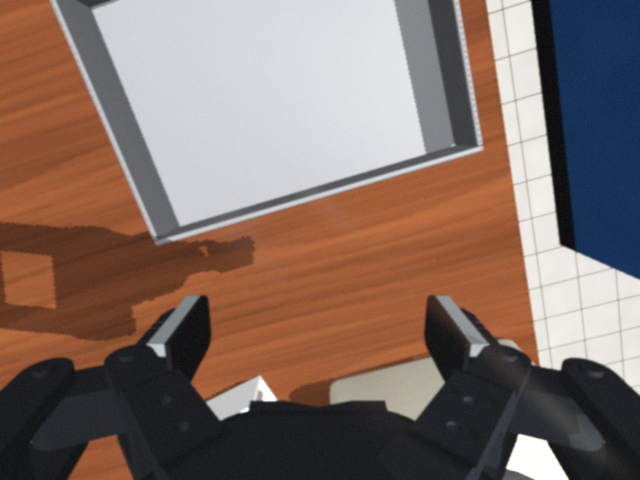

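The scene view shows the open lid at about (415,280), the hub at (327,280) and the purple plug in its stand at (190,245). The red and brown look-alikes are at (240,257) and (188,210). In the top view the stand is at (436,240), the hub at (311,208) and the lid at (240,188). I'll zoom in and run the networks.

```bash
cat > h.py <<'E'
import numpy as np, cv2
from scipy.spatial.transform import Rotation as R
from plant import manip
def rot(q): return R.from_quat([q[1],q[2],q[3],q[0]]).as_matrix()
def ray(k,u,v):
    d=rot(k['attitude'])@np.array([(u-k['cx'])/k['fx'],(v-k['cy'])/k['fy'],1]); return np.array(k['xyz']),d
def onz(k,u,v,z):
    o,d=ray(k,u,v); return o+d*(z-o[2])/d[2]
def proj(k,P):
    P=np.atleast_2d(P); c=(P-np.array(k['xyz']))@rot(k['attitude'])
    return np.c_[k['fx']*c[:,0]/c[:,2]+k['cx'],k['fy']*c[:,1]/c[:,2]+k['cy']]
def crop(im,x0,y0,x1,y1,s,name):
    cv2.imwrite(name,cv2.resize(im[y0:y1,x0:x1],None,fx=s,fy=s,interpolation=cv2.INTER_CUBIC))
E
python3 - <<'E'
from h import *
t=cv2.imread('pics/top0.png'); s=cv2.imread('pics/scene0.png')
crop(t,180,160,350,270,4.5,'pics/tmix.png'); crop(s,280,220,490,360,3.8,'pics/smix.png')
crop(t,370,200,480,280,6,'pics/tst.png'); crop(s,150,210,250,290,6,'pics/sst.png')
for c in("top","scene"):
    k=manip.get_calibration(c); manip.grab_frame(c)
    for n in ("mixer","plug","stand","mixer_lid"):
        for d in manip.cut_out(n,c)[:3]:
            m=d['pixels']; v,u=np.nonzero(m); print(c,n,round(d['confidence'],2),d['rect'],u.mean(),v.mean(),len(u))
E
```

```text
top mixer 0.93 [189.8, 172.3, 338.4, 260.2] 265.69143539242015 214.57286382174476 10053
top plug 0.72 [429.3, 229.2, 447.9, 247.2] 437.7176470588235 237.31372549019608 255
top plug 0.71 [383.6, 229.0, 400.7, 247.3] 392.95272727272726 239.3090909090909 275
top plug 0.56 [447.2, 283.2, 462.6, 298.2] 454.7259786476868 288.62277580071174 281
top stand 0.98 [413.7, 217.5, 454.1, 259.7] 434.3730084348641 240.94470477975634 1067
top mixer_lid 0.84 [192.8, 171.1, 282.1, 200.9] 239.04839460214052 187.02838529548626 2149
scene mixer 0.6 [296.5, 231.7, 473.9, 347.3] 388.1794272705488 290.3204529115744 16692
scene mixer 0.4 [174.9, 231.2, 198.6, 255.7] 189.92349726775956 243.7513661202186 366
scene plug 0.94 [232.7, 240.3, 250.5, 272.7] 239.751269035533 255.84010152284264 394
scene plug 0.86 [179.9, 233.8, 199.8, 256.1] 190.55313351498637 243.7356948228883 367
scene plug 0.57 [178.8, 195.5, 198.0, 221.4] 190.15025906735752 207.5544041450777 386
scene stand 0.87 [166.4, 232.0, 219.4, 278.3] 194.17080745341616 258.0285714285714 1610
scene mixer_lid 0.68 [361.6, 229.5, 472.6, 329.7] 414.24825139381653 278.8150025342119 9865
scene mixer_lid 0.63 [489.2, 305.3, 560.5, 362.2] 523.951987281399 332.10556438791735 3145
```

View pics/tmix.png

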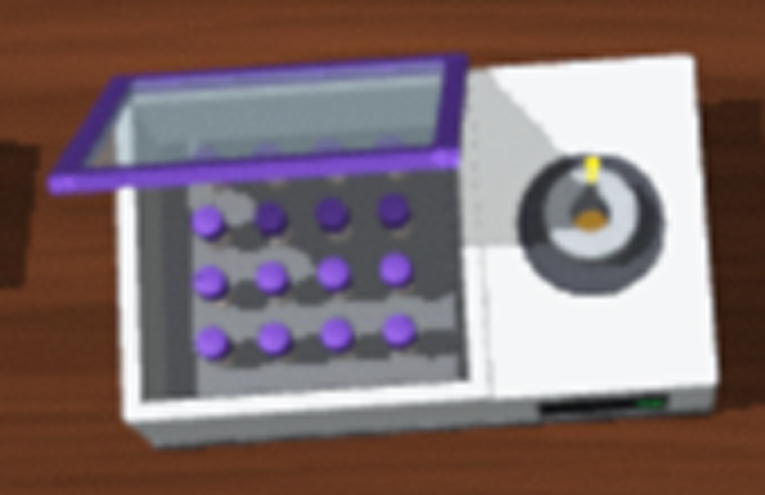

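View pics/smix.png

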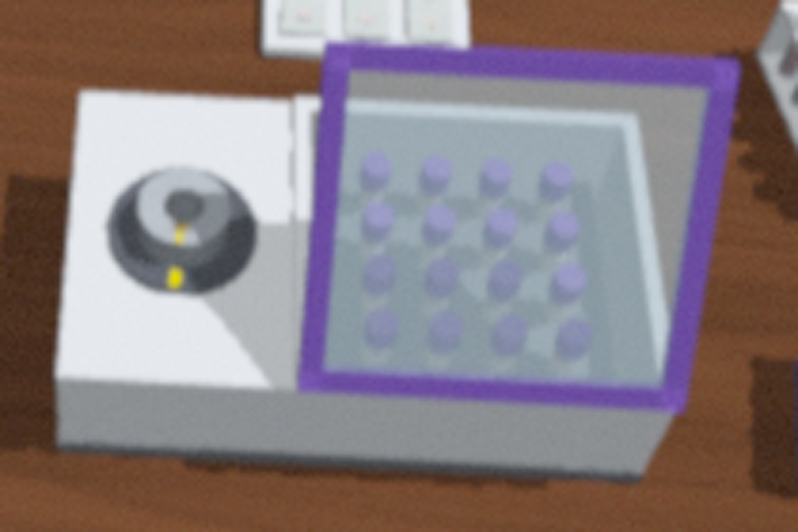

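View pics/tst.png

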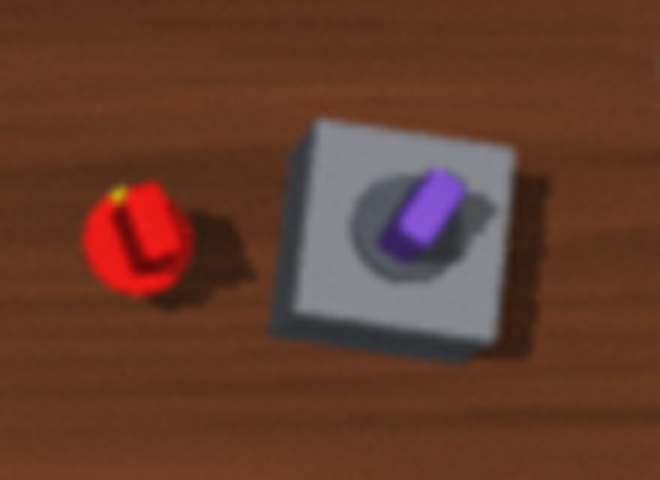

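View pics/sst.png

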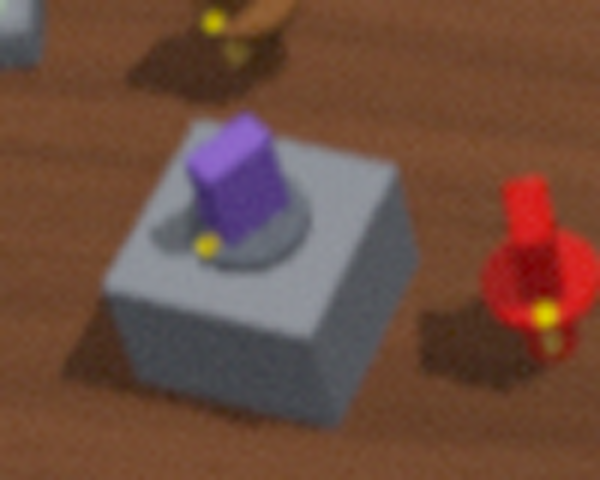

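```bash
cat > fit.py <<'E'
from h import *
from scipy.optimize import least_squares
kt=manip.get_calibration('top'); ks=manip.get_calibration('scene')
def T(x,y): return (x/4.5+180,y/4.5+160)
def S(x,y): return (x/3.8+280,y/3.8+220)
obs=[(kt,T(692,57),(90,-155,85)),(kt,T(716,383),(-90,-155,85)),(kt,T(122,422),(-90,155,90)),
(ks,S(80,91),(-90,-155,85)),(ks,S(57,378),(90,-155,85)),
(kt,T(592,212),(0,-95,110)),(ks,S(184,207),(0,-95,110))]
lid=[(ks,S(325,45),0,-35),(ks,S(738,60),0,155),(kt,T(52,178),0,155),(kt,T(463,152),0,-35),(ks,S(301,389),1,-35),(ks,S(684,409),1,155)]
def w(p,P):
    c,s=np.cos(p[2]),np.sin(p[2]); P=np.array(P)/1000
    return np.array([p[0]+c*P[0]-s*P[1],p[1]+s*P[0]+c*P[1],P[2]])
def lp(a,h,y):
    L=0 if h else 180
    return (90-L*np.cos(a)+8*np.sin(a),y,90.5+L*np.sin(a)+8*np.cos(a))
def f(p):
    r=[]
    for k,uv,P in obs: r.append(proj(k,w(p,P))[0]-uv)
    for k,uv,h,y in lid: r.append(proj(k,w(p,lp(p[3],h,y)))[0]-uv)
    return np.array(r).ravel()
if __name__=='__main__':
    s=least_squares(f,[.5,.1,0,1.1],loss='soft_l1'); p=s.x; print(p, np.degrees(p[2]),np.degrees(p[3])); print(f(p).reshape(-1,2).round(1))
    print('hub',w(p,(0,-95,110)),'lidedge',w(p,lp(p[3],0,60)))
    print('hub tri', onz(kt,*T(592,212),.11),onz(ks,*S(184,207),.11))
    # keyway marks
    for n,k,uv in(('t',kt,T(592,168)),('s',ks,S(179,234))): print('key',n,onz(k,*uv,.11))
    # stand top corners, z=.06
    a=[(320,120),(515,148),(495,342),(295,312)]
    Q=np.array([onz(kt,370+x/6,200+y/6,.06) for x,y in a]); print('stand top',Q.round(4),Q.mean(0))
    b=[(200,122),(400,165),(308,335),(107,285)]
    Q=np.array([onz(ks,150+x/6,210+y/6,.06) for x,y in b]); print('stand scene',Q.round(4),Q.mean(0))
    # handle top face z=.06+.047=.107
    Q=np.array([onz(kt,370+x/6,200+y/6,.107) for x,y in [(437,168),(467,186),(426,246),(397,231)]]); print('htop t',Q.round(4),Q.mean(0))
    Q=np.array([onz(ks,150+x/6,210+y/6,.107) for x,y in [(190,162),(249,115),(270,135),(209,181)]]); print('htop s',Q.round(4),Q.mean(0))
    print('mark',onz(ks,150+206/6,210+245/6,.066))
    print('red t',onz(kt,394,240,.05),'brown',onz(kt,455,290,.04),'bottle',onz(kt,500,205,.1),'jar',onz(kt,436,180,.05))
E
python3 fit.py
```

```text
[0.6008862  0.1314502  0.0597579  0.98457501] 3.423875529022395 56.4119926887266
[[-0.4 -0.3]
 [ 0.1 -0.1]
 [ 0.6  0.2]
 [-0.3  0.2]
 [-0.1 -0.4]
 [-0.5  0.1]
 [-0.3 -0.5]
 [-0.2 -0.4]
 [ 0.1  0.6]
 [-1.1  0.5]
 [-1.3 -0.1]
 [-0.9  0.4]
 [-0.1  0.1]]
hub [0.60655982 0.03661977 0.11      ] lidedge [0.59439326 0.19116902 0.24487241]
hub tri [0.6067911  0.03553269 0.11      ] [0.60755055 0.03736359 0.11      ]
key t [0.63055851 0.0353018  0.11      ]
key s [0.6244586  0.03625289 0.11      ]
stand top [[ 0.5845 -0.2351  0.06  ]
 [ 0.5718 -0.3131  0.06  ]
 [ 0.4926 -0.3002  0.06  ]
 [ 0.5057 -0.2212  0.06  ]] [ 0.53864233 -0.26739868  0.06      ]
stand scene [[ 0.4933 -0.2978  0.06  ]
 [ 0.5046 -0.219   0.06  ]
 [ 0.5834 -0.2338  0.06  ]
 [ 0.5704 -0.3105  0.06  ]] [ 0.53795623 -0.26529154  0.06      ]
htop t [[ 0.5534 -0.2694  0.107 ]
 [ 0.5461 -0.2805  0.107 ]
 [ 0.5227 -0.2634  0.107 ]
 [ 0.5287 -0.2525  0.107 ]] [ 0.53773669 -0.26644552  0.107     ]
htop s [[ 0.5472 -0.2766  0.107 ]
 [ 0.5242 -0.2617  0.107 ]
 [ 0.5322 -0.252   0.107 ]
 [ 0.5546 -0.2678  0.107 ]] [ 0.53954926 -0.26452447  0.107     ]
mark [ 0.55312838 -0.27779404  0.066     ]
red t [ 0.53781462 -0.16354898  0.05      ] brown [ 0.41539745 -0.30665696  0.04      ] bottle [ 0.60885834 -0.40878201  0.1       ] jar [ 0.6886194  -0.27382065  0.05      ]
```

The mixer pose fits to about 1 px: centre (0.601, 0.131), yaw 3.4°, lid about 0.985 rad. The plug is at about (0.5385, -0.2655) with its key at about -35°. I'll move above the outer face of the lid with the fingers shut and the tool x along -mixer x.

```bash
python3 -m creep '[[0,0,-6.6,0,0,-0.0235,0],[0,0,-6.6,0,0,-0.0235,0],[0,0,-6.6,0,0,-0.0235,0],[0,0,0,-0.0263,-0.027,0,0],[0,0,0,-0.0263,-0.027,0,0],[0,0,0,-0.0263,-0.027,0,0],[0,0,0,-0.0263,-0.027,0,0],[0,0,0,-0.0263,-0.027,0,0],[0,0,0,-0.0263,-0.027,0,0],[0,0,0,-0.0263,-0.027,0,0],[0,0,0,-0.0263,-0.027,0,0],[0,0,0,-0.0263,-0.027,0,0],[0,0,0,-0.0263,-0.027,0,0],[0,0,0,-0.0263,-0.027,0,0],[0,0,0,-0.0263,-0.027,0,0],[0,0,0,-0.0263,-0.027,0,0],[0,0,0,-0.0263,-0.027,0,0],[0,0,0,-0.0263,-0.027,0,0],[0,0,0,-0.0263,-0.027,0,0]]'
cat > st.py <<'E'
from h import *
s=manip.state(); m=rot(s['tool_rot']); p=s['tool_pos']
yaw=0.0598; c,sn=np.cos(yaw),np.sin(yaw); d=p-np.array([.6009,.1315,0])
print('t %.2f'%s['time'],'p',p.round(4),'mixer',(np.array([c*d[0]+sn*d[1],-sn*d[0]+c*d[1],d[2]])*1000).round(1))
print('toolx deg %.2f'%np.degrees(np.arctan2(m[1,0],m[0,0])),'z',m[:,2].round(4),'F',s['contact_force'].round(1),'tq',s['ft_torque'].round(2),'g %.3f'%s['gripper_width'],'j',s['joint_pos'].round(2))
E
python3 st.py
```

```text
time: 2.23
tool_pos: [0.6233, 0.192, 0.3019]
tool_rot: [0.0, -0.03, 1.0, 0.0]
contact_force: [1.1, 1.2, -0.1]
gripper_width: -0.003
t 2.23 p [0.6233 0.192  0.3019] mixer [ 25.9  59.1 301.9]
toolx deg -176.59 z [ 3.e-04  2.e-04 -1.e+00] F [ 1.1  1.2 -0.1] tq [0.01 0.05 0.01] g -0.003 j [ 0.18  0.08  1.46  0.    1.59 -1.45]
```

```bash
python3 -m creep '[[0,0,0,0,0,0.027,0],[0,0,0,0,0,0.027,0],[0,0,0,0,0,0.014,0],[0,0,0,0,0,0.01,0],[0,0,0,0.0056,0,0.004,0],[0,0,0,0.0056,0,0.004,0],[0,0,0,0.0056,0,0.004,0],[0,0,0,0.0056,0,0.004,0],[0,0,0,0.0051,0,0.0055,0],[0,0,0,0.0051,0,0.0055,0],[0,0,0,0.0051,0,0.0055,0],[0,0,0,0.0051,0,0.0055,0]]'
python3 - <<'E'
from h import *
im=manip.grab_frame('scene'); crop(im,230,80,530,360,2,'pics/s1.png')
E
python3 st.py
```

```text
time: 3.23
tool_pos: [0.5787, 0.1912, 0.1856]
tool_rot: [0.0, -0.03, 1.0, 0.0]
contact_force: [1.0, 2.0, 1.3]
gripper_width: -0.0
t 3.28 p [0.5773 0.191  0.1838] mixer [-20.   60.8 183.8]
toolx deg -176.56 z [-3.e-03 -2.e-04 -1.e+00] F [0.  1.1 1.2] tq [0.23 0.01 0.04] g -0.005 j [ 0.2   0.05  1.7   0.    1.4  -1.43]
```

View pics/s1.png

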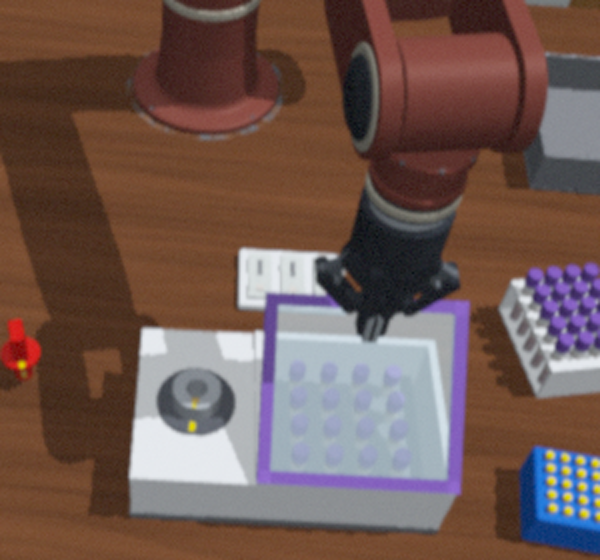

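The finger is on the pane at (372,330) in the crop and the lid is coming down. I'll continue along the arc and press it shut.

```bash
python3 -m creep '[[0,0,0,0.004,0,0.0064,0],[0,0,0,0.004,0,0.0064,0],[0,0,0,0.004,0,0.0064,0],[0,0,0,0.004,0,0.0064,0],[0,0,0,0.0026,0,0.007,0],[0,0,0,0.0026,0,0.007,0],[0,0,0,0.0026,0,0.007,0],[0,0,0,0.0026,0,0.007,0],[0,0,0,0.0012,0,0.0074,0],[0,0,0,0.0012,0,0.0074,0],[0,0,0,0.0012,0,0.0074,0],[0,0,0,0.0012,0,0.0074,0],[0,0,0,0,0,0.002,0],[0,0,0,0,0,0.002,0]]'
python3 st.py
```

```text
time: 4.45
tool_pos: [0.5475, 0.189, 0.0985]
tool_rot: [-0.001, -0.03, 1.0, -0.0]
contact_force: [-6.5, -1.2, 11.7]
gripper_width: 0.0
t 4.45 p [0.5475 0.189  0.0985] mixer [-49.9  60.5  98.5]
toolx deg -176.57 z [-2.7e-03 -6.0e-04 -1.0e+00] F [-6.5 -1.2 11.7] tq [-0.3   1.22 -0.  ] g 0.000 j [ 0.2   0.07  1.83 -0.    1.25 -1.43]
```

```bash
python3 -m creep '[[0,0,0,0,0,0.002,0],[0,0,0,0,0,0.002,0],[0,0,0,0,0,0,0],[0,0,0,0,0,0,0]]'
python3 st.py
python3 - <<'E'
from h import *
im=manip.grab_frame('scene'); crop(im,280,200,500,360,3.6,'pics/s2.png')
E
```

```text
time: 4.78
tool_pos: [0.5475, 0.189, 0.0984]
tool_rot: [-0.002, -0.03, 1.0, -0.001]
contact_force: [-13.3, -3.8, 20.9]
gripper_width: 0.0
t 4.78 p [0.5475 0.189  0.0984] mixer [-49.9  60.6  98.4]
toolx deg -176.56 z [-0.0036 -0.0012 -1.    ] F [-13.3  -3.8  20.9] tq [-0.58  2.36 -0.05] g 0.000 j [ 0.2   0.07  1.83 -0.    1.25 -1.43]
```

View pics/s2.png

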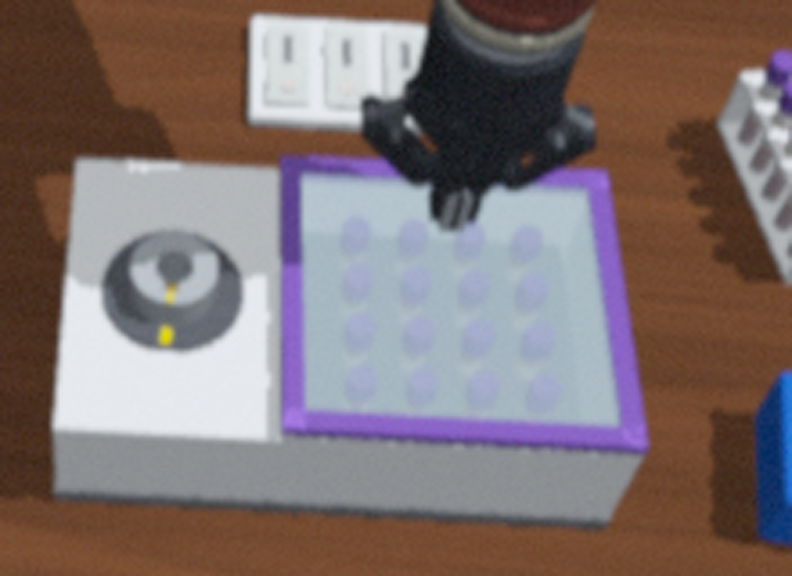

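The lid lies flush in the picture and the tip height of 98.4 mm matches the shut face. I'll rise and go over the hub to look with the wrist camera.

```bash
python3 -m creep '[[0,0,0,0,0,-0.02,0],[0,0,0,0,0,-0.035,0],[0,0,0,0,0,-0.035,0.5],[0,0,0,0,0,-0.035,1],[0,0,0,-0.004,-0.031,-0.02,1],[0,0,0,-0.004,-0.031,0,1],[0,0,0,-0.004,-0.031,0,1],[0,0,0,-0.004,-0.031,0,1],[0,0,0,-0.004,-0.031,0,1],[0,0,0,0,0,0,1]]'
python3 - <<'E'
from h import *
s=manip.state();k=manip.get_calibration('wrist'); im=manip.grab_frame('wrist'); cv2.imwrite('pics/w1.png',im)
import pickle; pickle.dump(k,open('w1.pkl','wb'))
print(k['xyz'],rot(k['attitude']).round(3)); print(proj(k,[[.6066,.0366,.11],s['tool_pos']]))
E
python3 st.py
```

```text
time: 5.67
tool_pos: [0.5783, 0.031, 0.2397]
tool_rot: [0.0, -0.027, 1.0, -0.001]
contact_force: [0.1, -0.5, 0.6]
gripper_width: 0.999
[0.51113995 0.02798828 0.38261234] [[-0.055  0.962  0.269]
 [ 0.999  0.053  0.014]
 [-0.001  0.27  -0.963]]
[[321.89085959 261.96495685]
 [316.10396388 299.15908599]]
t 5.72 p [0.5779 0.0333 0.2396] mixer [-28.9 -96.7 239.6]
toolx deg -176.80 z [ 3.e-04 -3.e-04 -1.e+00] F [-0.8  0.2  0.7] tq [ 0.04  0.03 -0.03] g 1.005 j [-0.07 -0.06  1.71 -0.    1.49 -1.7 ]
```

View pics/w1.png

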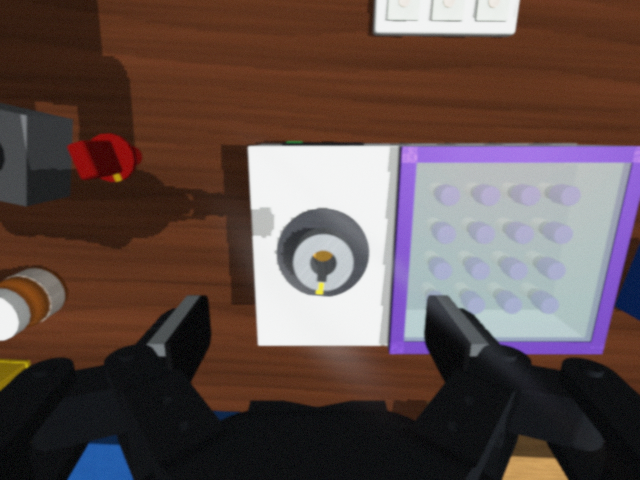

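```bash
python3 - <<'E'
from h import *
crop(cv2.imread('pics/w1.png'),270,200,380,305,7,'pics/w1c.png')
E
```

```text
(no output)
```

View pics/w1c.png

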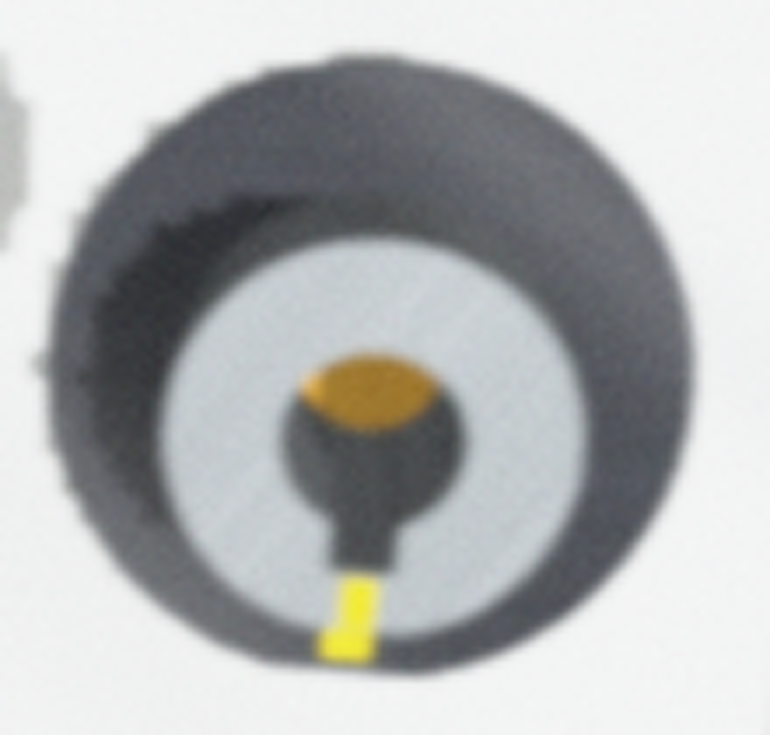

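```bash
python3 - <<'E'
from h import *
import pickle
k=pickle.load(open('w1.pkl','rb'))
c=onz(k,270+374/7,200+438/7,.11); print(c)
for p in [(361,575),(360,600),(361,550)]:
    q=onz(k,270+p[0]/7,200+p[1]/7,.11); d=q-c; print(d.round(4),np.degrees(np.arctan2(d[1],d[0])))
# mixer corners z .085
for u,v in [(249,147),(258,346)]: print(onz(k,u,v,.085))
E
```

```text
[0.6070446 0.0378581 0.11     ]
[ 0.0169 -0.0005  0.    ] -1.730085447030602
[ 0.02   -0.0004  0.    ] -1.2744815736363753
[ 0.0138 -0.0007  0.    ] -2.8664823213311865
[ 0.52140139 -0.02651599  0.085     ]
[ 0.70163989 -0.01744912  0.085     ]
```

```bash
python3 -m creep '[[0,0,0,0.007,-0.037,0,1],[0,0,0,0.007,-0.037,0,1],[0,0,0,0.007,-0.037,0,1],[0,0,0,0.007,-0.037,0,1],[0,0,0,0.007,-0.037,0,1],[0,0,0,0.007,-0.037,0,1],[0,0,0,0.007,-0.037,0,1],[0,0,0,0.007,-0.037,0,1],[0,0,6.4,0,0,0,1],[0,0,6.4,0,0,0,1],[0,0,6.4,0,0,0,1],[0,0,6.4,0,0,0,1],[0,0,6.4,0,0,0,1],[0,0,6.4,0,0,0,1],[0,0,0,0,0,0,1],[0,0,0,0,0,0,1]]'
python3 - <<'E'
from h import *
import pickle
k=manip.get_calibration('wrist'); im=manip.grab_frame('wrist'); cv2.imwrite('pics/w2.png',im)
pickle.dump(k,open('w2.pkl','wb'))
print(proj(k,[[.5385,-.2655,.107]])); crop(im,250,130,400,270,5,'pics/w2c.png')
for d in manip.cut_out('plug','wrist')[:3]: print(d['confidence'],d['rect'])
E
python3 st.py
```

```text
time: 7.05
tool_pos: [0.5396, -0.2624, 0.2395]
tool_rot: [0.0, 0.299, 0.954, 0.0]
contact_force: [0.3, -0.1, 0.0]
gripper_width: 0.998
[[311.81164134 228.34510423]]
0.97 [386.3, 126.3, 439.5, 170.1]
0.93 [286.8, 193.8, 338.3, 246.0]
0.67 [171.8, 102.2, 222.1, 152.3]
t 7.15 p [ 0.5394 -0.2627  0.2396] mixer [ -84.9 -389.8  239.6]
toolx deg 145.19 z [ 0.e+00  1.e-04 -1.e+00] F [-1.3  0.1 -0.2] tq [ 0.02  0.02 -0.04] g 1.000 j [-0.58 -0.01  1.66  0.    1.49 -1.54]
```

View pics/w2.png

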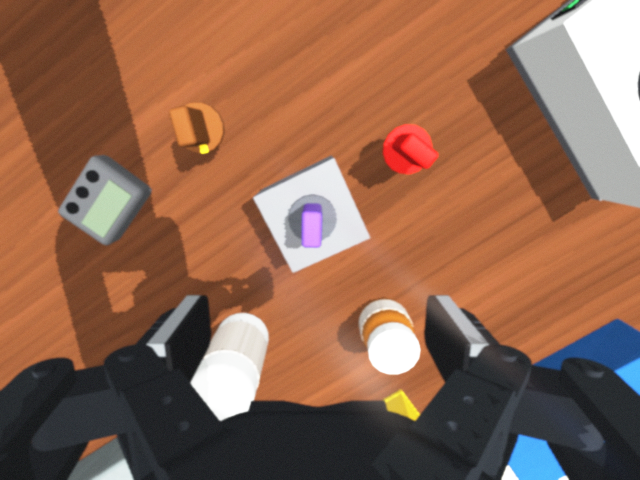

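View pics/w2c.png

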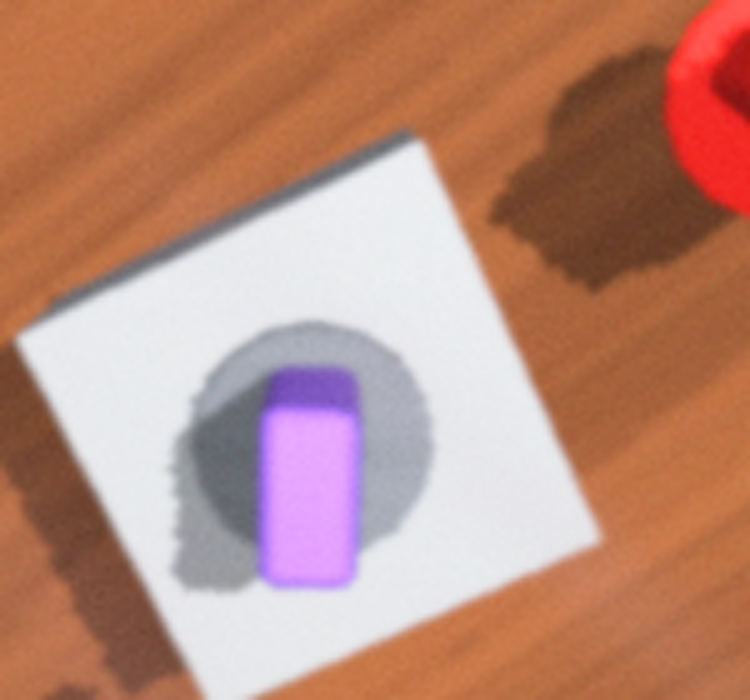

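```bash
python3 - <<'E'
from h import *
import pickle
k=pickle.load(open('w2.pkl','rb'))
g=lambda x,y,z:onz(k,250+x/5,130+y/5,z)
print('handle c',g(309.5,498,.107)); a=g(312,408,.107);b=g(307,588,.107); d=b-a; print(d,np.degrees(np.arctan2(d[1],d[0])),np.linalg.norm(d))
print('flange c',g(313,440,.066))
print('flange ext', g(193,440,.066),g(433,440,.066))
c=manip.state(); m=rot(c['tool_rot']); dd=g(309.5,498,.107)-c['tool_pos']; print('tool delta',m.T@dd)
E
```

```text
handle c [ 0.53937364 -0.2660266   0.107     ]
[ 2.35034337e-02 -1.74114322e-02 -5.55111512e-17] -36.53118703790638 0.029250117368267232
flange c [ 0.53909734 -0.26573219  0.066     ]
flange ext [ 0.52682256 -0.28341129  0.066     ] [ 0.55137369 -0.24805083  0.066     ]
tool delta [-0.00185746 -0.00277173  0.13256497]
```

```bash
python3 -m creep '[[0,0,1.7,-0.0019,-0.0028,0.03,1],[0,0,0,0,0,0.035,1],[0,0,0,0,0,0.035,1],[0,0,0,0,0,0.03,1],[0,0,0,0,0,0.02,1],[0,0,0,0,0,0.0165,1],[0,0,0,0,0,0,1],[0,0,0,0,0,0,1]]'; python3 st.py;  python3 - <<'E'
from h import *
im=manip.grab_frame('wrist'); cv2.imwrite('pics/w3.png',im)
E
```

```text
time: 7.82
tool_pos: [0.5386, -0.2661, 0.0722]
tool_rot: [-0.001, 0.314, 0.949, 0.0]
contact_force: [0.1, -0.5, 1.0]
gripper_width: 0.999
t 7.82 p [ 0.5386 -0.2661  0.0722] mixer [ -85.9 -393.1   72.2]
toolx deg 143.39 z [-0.0019  0.0013 -1.    ] F [ 0.1 -0.5  1. ] tq [-0.03  0.    0.04] g 0.999 j [-0.58  0.15  1.79  0.    1.21 -1.51]
```

View pics/w3.png

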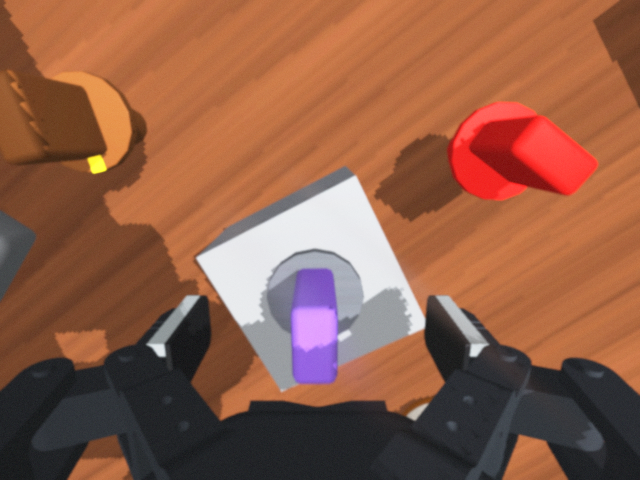

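The handle is centred between the fingers at (315,330). I'll close on it.

```bash
python3 -m creep '[[0,0,0,0,0,0,0.5],[0,0,0,0,0,0,0.1],[0,0,0,0,0,0,0],[0,0,0,0,0,0,0],[0,0,0,0,0,0,0],[0,0,0,0,0,0,0],[0,0,0,0,0,0,0],[0,0,0,0,0,0,0]]'; python3 st.py
```

```text
time: 8.53
tool_pos: [0.5395, -0.2668, 0.0736]
tool_rot: [0.0, 0.315, 0.949, -0.0]
contact_force: [-0.2, 0.0, 3.2]
gripper_width: 0.18
t 8.53 p [ 0.5395 -0.2668  0.0736] mixer [ -85.1 -393.9   73.6]
toolx deg 143.33 z [ 7.e-04 -5.e-04 -1.e+00] F [-0.2  0.   3.2] tq [ 0.06  0.02 -0.07] g 0.180 j [-0.58  0.14  1.79  0.    1.21 -1.51]
```

```bash
python3 -m creep '[[0,0,0,0,0,-0.01,0],[0,0,0,0,0,-0.02,0],[0,0,0,0,0,-0.03,0],[0,0,-5,0,0,-0.035,0],[0,0,-6,0,0,-0.03,0],[0,0,-6,0,0,-0.03,0],[0,0,-6,0,0,0,0],[0,0,-6,0,0,0,0],[0,0,-6,0,0,0,0],[0,0,0,-0.0065,0.034,0,0],[0,0,0,-0.0065,0.034,0,0],[0,0,0,-0.0065,0.034,0,0],[0,0,0,-0.0065,0.034,0,0],[0,0,0,-0.0065,0.034,0,0],[0,0,0,-0.0065,0.034,0,0],[0,0,0,-0.0065,0.034,0,0],[0,0,0,-0.0065,0.034,0,0],[0,0,0,-0.0065,0.034,0,0],[0,0,0,0,0,0,0],[0,0,0,0,0,0,0]]'; python3 - <<'E'
from h import *
import pickle
k=manip.get_calibration('wrist'); pickle.dump(k,open('w4.pkl','wb'))
im=manip.grab_frame('wrist'); cv2.imwrite('pics/w4.png',im); crop(im,230,180,400,390,3.6/1.3,'pics/w4c.png')
s=manip.grab_frame('scene'); crop(s,260,140,440,330,3.1,'pics/s4.png')
E
python3 st.py
```

```text
time: 10.2
tool_pos: [0.6063, 0.0392, 0.2279]
tool_rot: [-0.0, 0.013, 1.0, -0.0]
contact_force: [0.1, -1.1, -0.9]
gripper_width: 0.181
t 10.30 p [0.6062 0.0372 0.2279] mixer [ -0.3 -94.5 227.9]
toolx deg 178.33 z [-8.e-04 -5.e-04 -1.e+00] F [-0.7 -1.2 -0.9] tq [-0.01  0.01 -0.03] g 0.176 j [-0.06  0.01  1.66 -0.    1.47 -1.6 ]
```

View pics/w4.png

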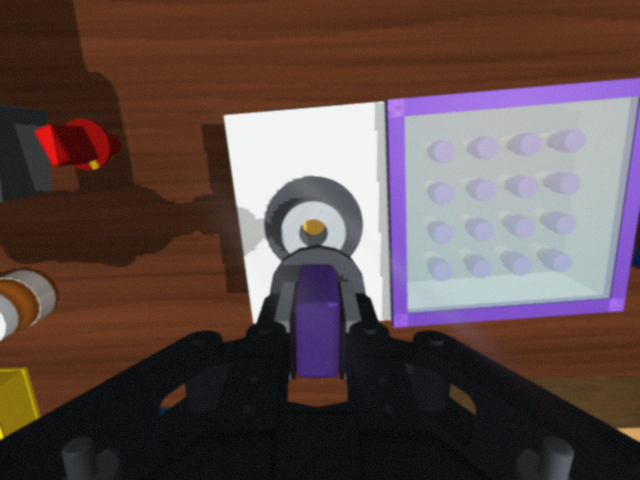

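View pics/s4.png

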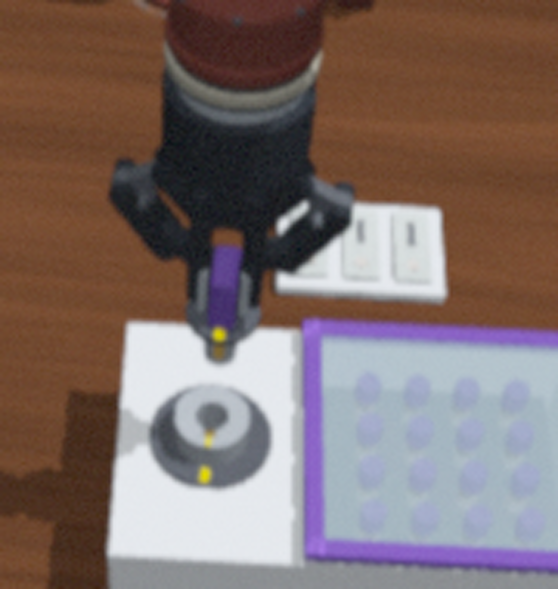

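```bash
python3 - <<'E'
from h import *
im=cv2.imread('pics/w4.png'); crop(im,255,165,375,305,5.5,'pics/w4c.png')
E
```

```text
(no output)
```

View pics/w4c.png

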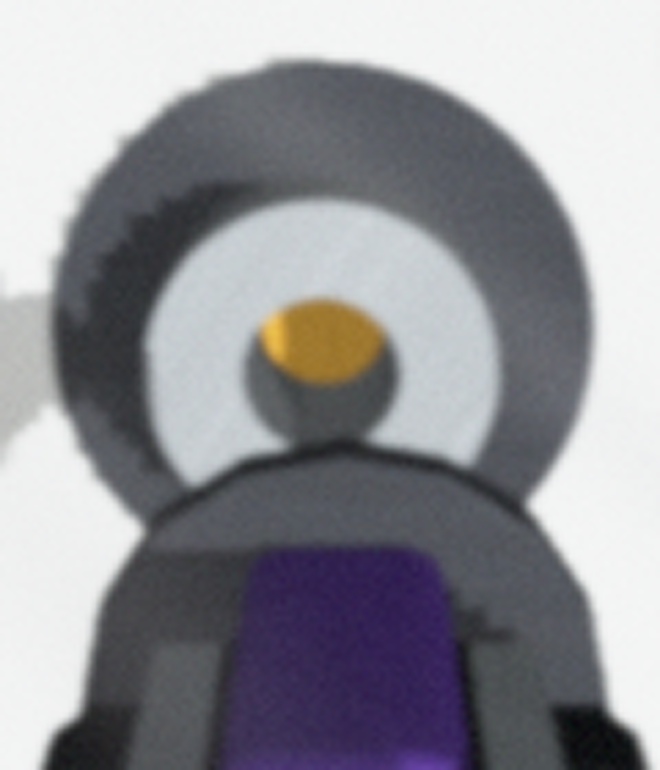

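```bash
python3 - <<'E'
from h import *
import pickle
k=pickle.load(open('w4.pkl','rb'))
im=cv2.resize(cv2.imread('pics/w4.png')[165:375,240:390],None,fx=3.6,fy=3.6,interpolation=cv2.INTER_CUBIC)
t=np.linspace(0,2*np.pi,120)
def circ(c,r,z,col):
    P=np.c_[c[0]+r*np.cos(t),c[1]+r*np.sin(t),np.full(120,z)]
    q=((proj(k,P)-[240,165]+.5)*3.6).astype(int); cv2.polylines(im,[q],True,col,1)
h=onz(k,313.6,232.3,.11); print('hub',h)
circ(h,.024,.11,(0,255,0)); circ(h,.01075,.11,(0,255,0))
s=manip.state(); p=s['tool_pos']; print(p)
c=p[:2]; circ(c,.022,p[2]-.007,(0,0,255)); circ(c,.022,p[2]-.013,(255,0,255))
a=np.radians(178.33-180); X=np.array([np.cos(a),np.sin(a)]);Y=np.array([-X[1],X[0]])
Q=np.array([[*(c+sx*.015*X+sy*.008*Y),p[2]+.034] for sx,sy in((1,1),(1,-1),(-1,-1),(-1,1))])
cv2.polylines(im,[((proj(k,Q)-[240,165]+.5)*3.6).astype(int)],True,(0,255,255),1)
cv2.imwrite('pics/w4o.png',im)
E
```

```text
hub [0.6069433  0.03711535 0.11      ]
[0.60623024 0.03717221 0.22793769]
```

View pics/w4o.png

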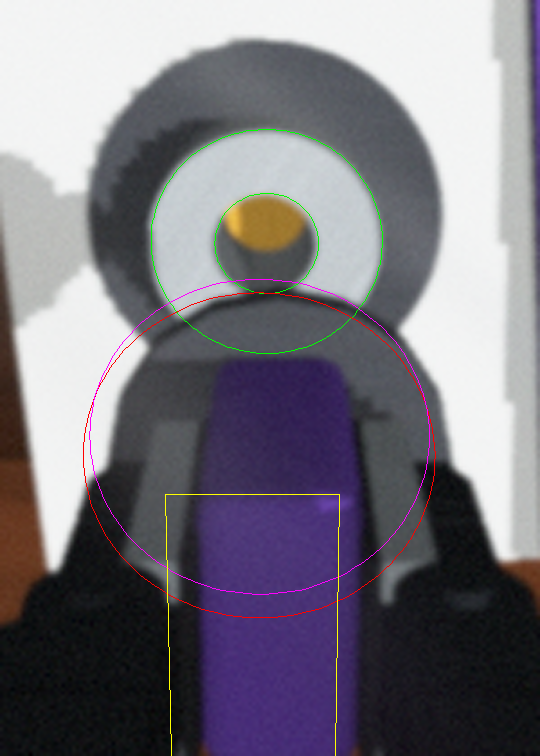

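```bash
python3 st.py; cat > ov.py <<'E'
from h import *
import sys
n=sys.argv[1]; hub=np.array([.607,.0372])
s=manip.state();k=manip.get_calibration('wrist'); f=manip.grab_frame('wrist'); cv2.imwrite(f'pics/{n}.png',f)
x0,y0,S=240,165,3.6
im=cv2.resize(f[y0:y0+210,x0:x0+150],None,fx=S,fy=S,interpolation=cv2.INTER_CUBIC)
t=np.linspace(0,2*np.pi,120)
def circ(c,r,z,col):
    P=np.c_[c[0]+r*np.cos(t),c[1]+r*np.sin(t),np.full(120,z)]
    cv2.polylines(im,[((proj(k,P)-[x0,y0]+.5)*S).astype(int)],True,col,1)
circ(hub,.024,.11,(0,255,0)); circ(hub,.01075,.11,(0,255,0))
p=s['tool_pos']; c=p[:2]; circ(c,.022,p[2]-.007,(0,0,255)); circ(c,.022,p[2]-.013,(255,0,255))
m=rot(s['tool_rot']); X=-m[:2,0]; Y=np.array([-X[1],X[0]])
for z in (.034,-.007):
    Q=np.array([[*(c+sx*.015*X+sy*.008*Y),p[2]+z] for sx,sy in((1,1),(1,-1),(-1,-1),(-1,1))])
    cv2.polylines(im,[((proj(k,Q)-[x0,y0]+.5)*S).astype(int)],True,(0,255,255),1)
cv2.imwrite(f'pics/{n}o.png',im)
E
python3 ov.py w5; python3 st.py
```

```text
t 10.30 p [0.6062 0.0372 0.2279] mixer [ -0.3 -94.5 227.9]
toolx deg 178.33 z [-8.e-04 -5.e-04 -1.e+00] F [-0.7 -1.2 -0.9] tq [-0.01  0.01 -0.03] g 0.176 j [-0.06  0.01  1.66 -0.    1.47 -1.6 ]
t 10.35 p [0.6062 0.0367 0.228 ] mixer [ -0.3 -95.  228. ]
toolx deg 178.27 z [-6.e-04 -4.e-04 -1.e+00] F [-0.2  0.2 -1.1] tq [-0.03 -0.01 -0.  ] g 0.177 j [-0.06  0.01  1.66 -0.    1.47 -1.6 ]
```

View pics/w5o.png

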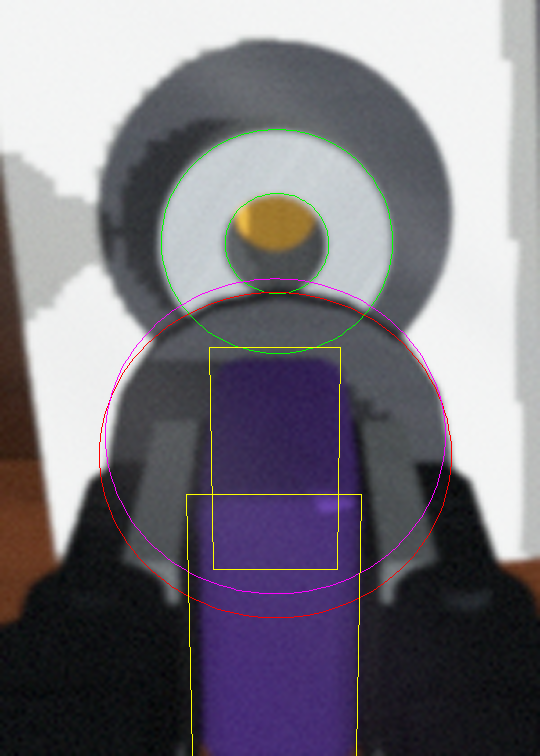

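```bash
cat > sv.py <<'E'
from h import *
import sys
n=sys.argv[1]; cam=sys.argv[2]; dz=float(sys.argv[3]); x0,y0,w,h=map(int,sys.argv[4:8]); S=float(sys.argv[8])
s=manip.state();k=manip.get_calibration(cam); f=manip.grab_frame(cam)
raw=cv2.resize(f[y0:y0+h,x0:x0+w],None,fx=S,fy=S,interpolation=cv2.INTER_CUBIC); im=raw.copy()
t=np.linspace(0,2*np.pi,120)
p=s['tool_pos']; c=p[:2]; z0=p[2]+.019-.032+dz
def pl(P,col): cv2.polylines(im,[((proj(k,P)-[x0,y0]+.5)*S).astype(int)],True,col,1)
def circ(c,r,z,col): pl(np.c_[c[0]+r*np.cos(t),c[1]+r*np.sin(t),np.full(120,z)],col)
circ((.607,.0372),.024,.11,(0,255,0)); circ((.607,.0372),.01075,.11,(0,255,0))
circ(c,.022,z0,(0,0,255)); circ(c,.022,z0+.006,(255,0,255)); circ(c,.006,z0-.04,(0,255,255))
m=rot(s['tool_rot']); X=-m[:2,0]; Y=np.array([-X[1],X[0]])
pl(np.array([[*(c+sx*.015*X+sy*.008*Y),z0+.047] for sx,sy in((1,1),(1,-1),(-1,-1),(-1,1))]),(0,255,255))
cv2.imwrite(f'pics/{n}.png',np.hstack([raw,im]))
E
python3 sv.py s5 scene 0 295 200 75 110 5; python3 st.py
```

```text
t 10.40 p [0.6063 0.0364 0.228 ] mixer [ -0.3 -95.3 228. ]
toolx deg 178.24 z [-4.e-04 -3.e-04 -1.e+00] F [ 0.  -0.3 -1.3] tq [-0.01  0.04  0.  ] g 0.178 j [-0.06  0.01  1.66 -0.    1.47 -1.6 ]
```

View pics/s5.png

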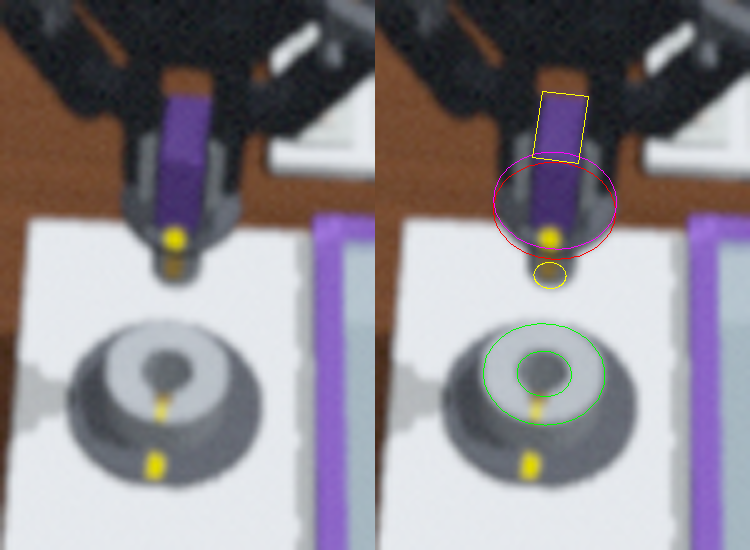

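```bash
python3 -m creep '[[0,0,0,0,0.0008,0.01,0],[0,0,0,0,0,0.015,0],[0,0,0,0,0,0.015,0],[0,0,0,0,0,0.01,0],[0,0,0,0,0,0.006,0],[0,0,0,0,0,0,0],[0,0,0,0,0,0,0],[0,0,0,0,0,0,0]]'; python3 st.py; python3 sv.py s6 scene 0 295 200 75 110 5; python3 st.py|head -1
```

```text
time: 11.07
tool_pos: [0.6072, 0.0382, 0.1731]
tool_rot: [0.001, 0.015, 1.0, -0.0]
contact_force: [-0.3, -0.3, -1.4]
gripper_width: 0.177
t 11.07 p [0.6072 0.0382 0.1731] mixer [  0.7 -93.5 173.1]
toolx deg 178.31 z [ 1.6e-03 -1.0e-04 -1.0e+00] F [-0.3 -0.3 -1.4] tq [-0.01 -0.05  0.04] g 0.177 j [-0.06  0.05  1.71  0.    1.38 -1.6 ]
t 11.12 p [0.6073 0.0383 0.1733] mixer [  0.8 -93.5 173.3]
```

View pics/s6.png

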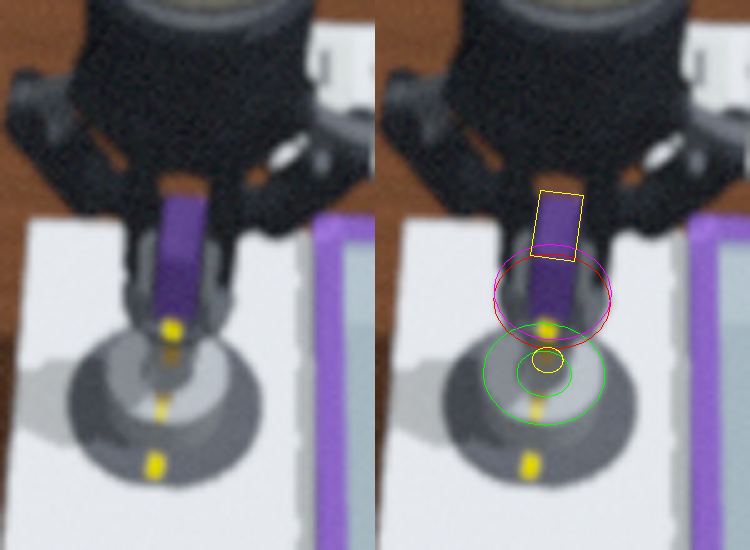

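```bash
python3 -m creep '[[0,0,0,0,-0.0008,0.003,0],[0,0,0,0,0,0.003,0],[0,0,0,0,0,0.003,0],[0,0,0,0,0,0.003,0],[0,0,0,0,0,0.002,0],[0,0,0,0,0,0,0]]'; python3 st.py; python3 ov.py w6
```

```text
time: 11.62
tool_pos: [0.6064, 0.0372, 0.1574]
tool_rot: [-0.0, 0.015, 1.0, -0.0]
contact_force: [-0.1, -1.0, -2.0]
gripper_width: 0.18
t 11.62 p [0.6064 0.0372 0.1574] mixer [ -0.2 -94.4 157.4]
toolx deg 178.32 z [-6.e-04 -8.e-04 -1.e+00] F [-0.1 -1.  -2. ] tq [-0.28 -0.11 -0.01] g 0.180 j [-0.06  0.07  1.72 -0.    1.35 -1.6 ]
```

View pics/w6.png

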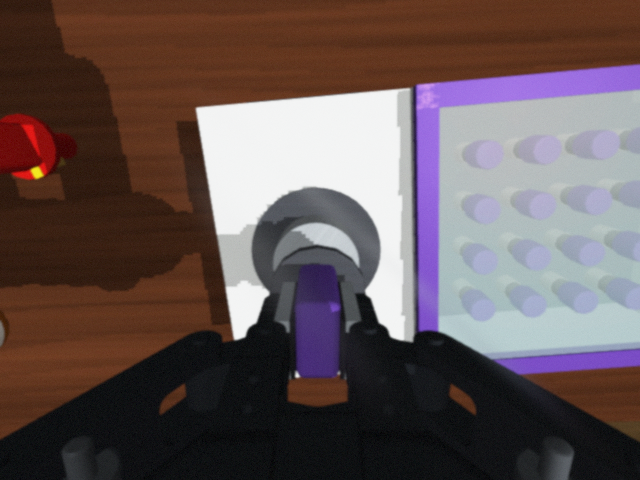

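No vertical force with the nose already about 5 mm below the hub face, so it is in the bore. I'll continue to where the key meets the face.

```bash
python3 -m creep '[[0,0,0,0,0,0.003,0],[0,0,0,0,0,0.003,0],[0,0,0,0,0,0.003,0],[0,0,0,0,0,0.002,0],[0,0,0,0,0,0,0]]'; python3 st.py;python3 -m creep '[[0,0,0,0,0,0.002,0],[0,0,0,0,0,0.002,0],[0,0,0,0,0,0.001,0],[0,0,0,0,0,0,0],[0,0,0,0,0,0,0]]'; python3 st.py
```

```text
time: 12.08
tool_pos: [0.6065, 0.0372, 0.1466]
tool_rot: [-0.0, 0.015, 1.0, -0.0]
contact_force: [0.3, -3.2, -2.2]
gripper_width: 0.176
t 12.08 p [0.6065 0.0372 0.1466] mixer [ -0.  -94.5 146.6]
toolx deg 178.32 z [-1.e-04 -7.e-04 -1.e+00] F [ 0.3 -3.2 -2.2] tq [-0.66 -0.09 -0.03] g 0.176 j [-0.06  0.08  1.73 -0.    1.33 -1.6 ]
time: 12.5
tool_pos: [0.6066, 0.0372, 0.142]
tool_rot: [0.0, 0.015, 1.0, -0.0]
contact_force: [-0.4, -4.6, 0.8]
gripper_width: 0.177
t 12.50 p [0.6066 0.0372 0.142 ] mixer [ 1.00e-01 -9.45e+01  1.42e+02]
toolx deg 178.32 z [ 2.e-04 -6.e-04 -1.e+00] F [-0.4 -4.6  0.8] tq [-1.01 -0.05 -0.04] g 0.177 j [-0.06  0.08  1.73 -0.    1.32 -1.6 ]
```

```bash
python3 -m creep '[[0,0,0,0,-0.001,0.001,0],[0,0,0,0,0,0.002,0],[0,0,0,0,0,0.002,0],[0,0,0,0,0,0.002,0],[0,0,0,0,0,0.001,0],[0,0,0,0,0,0,0]]'; python3 st.py; python3 sv.py s7 scene 0 295 200 75 110 5;
```

```text
time: 13.0
tool_pos: [0.6062, 0.037, 0.1333]
tool_rot: [-0.0, 0.015, 1.0, 0.0]
contact_force: [-0.1, -1.2, -1.1]
gripper_width: 0.177
t 13.00 p [0.6062 0.037  0.1333] mixer [ -0.4 -94.7 133.3]
toolx deg 178.33 z [-1.e-03  8.e-04 -1.e+00] F [-0.1 -1.2 -1.1] tq [-0.22 -0.11 -0.05] g 0.177 j [-0.06  0.09  1.74  0.    1.31 -1.6 ]
```

View pics/s7.png

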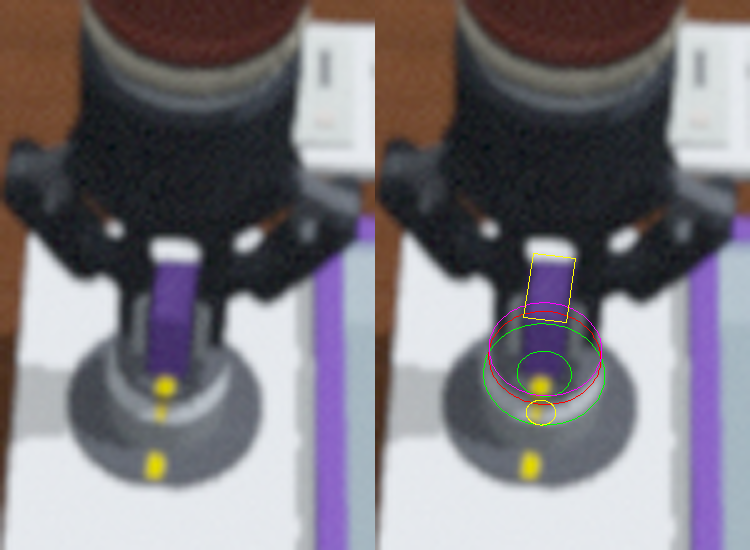

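The key has slipped in: there is no vertical force, the flange is about 10 mm above the hub, and the mark at (165,386) lines up with the keyway mark at (161,413). I'll push on against the spring.

```bash
python3 -m creep '[[0,0,0,0,0,0.002,0],[0,0,0,0,0,0.002,0],[0,0,0,0,0,0.002,0],[0,0,0,0,0,0.002,0],[0,0,0,0,0,0.002,0],[0,0,0,0,0,0.001,0],[0,0,0,0,0,0,0]]'; python3 st.py;python3 -m creep '[[0,0,0,0,0,0.001,0],[0,0,0,0,0,0.001,0],[0,0,0,0,0,0.001,0],[0,0,0,0,0,0,0],[0,0,0,0,0,0,0]]'; python3 st.py
```

```text
time: 13.63
tool_pos: [0.6067, 0.0368, 0.1238]
tool_rot: [0.0, 0.015, 1.0, 0.0]
contact_force: [-2.0, 1.3, 5.2]
gripper_width: 0.178
t 13.63 p [0.6067 0.0368 0.1238] mixer [  0.2 -94.8 123.8]
toolx deg 178.33 z [ 4.e-04  6.e-04 -1.e+00] F [-2.   1.3  5.2] tq [ 0.2   0.51 -0.04] g 0.178 j [-0.06  0.1   1.75  0.    1.29 -1.6 ]
time: 14.05
tool_pos: [0.6068, 0.0368, 0.1236]
tool_rot: [0.0, 0.015, 1.0, 0.0]
contact_force: [-9.6, 1.6, 17.6]
gripper_width: 0.178
t 14.05 p [0.6068 0.0368 0.1236] mixer [  0.2 -94.8 123.6]
toolx deg 178.33 z [ 0.e+00  4.e-04 -1.e+00] F [-9.6  1.6 17.6] tq [ 0.2   1.66 -0.03] g 0.178 j [-0.06  0.1   1.75  0.    1.29 -1.6 ]
```

```bash
python3 sv.py s8 scene 0 295 230 75 90 5; python3 ov.py w8; python3 - <<'E'
from h import *
f=manip.grab_frame('scene'); cv2.imwrite('pics/s9.png',f)
E
python3 st.py
```

```text
t 14.20 p [0.6068 0.0369 0.1237] mixer [  0.3 -94.8 123.7]
toolx deg 178.33 z [ 1.e-04  4.e-04 -1.e+00] F [-10.    1.3  18.3] tq [ 0.23  1.69 -0.01] g 0.175 j [-0.06  0.1   1.75  0.    1.29 -1.6 ]
```

View pics/s8.png

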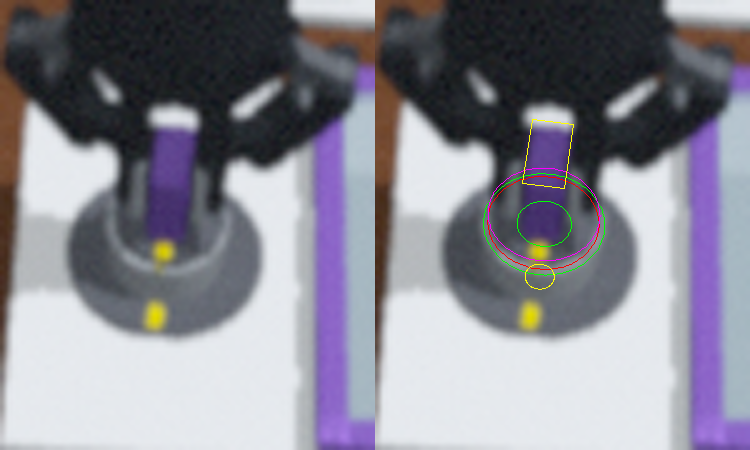

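View pics/s9.png

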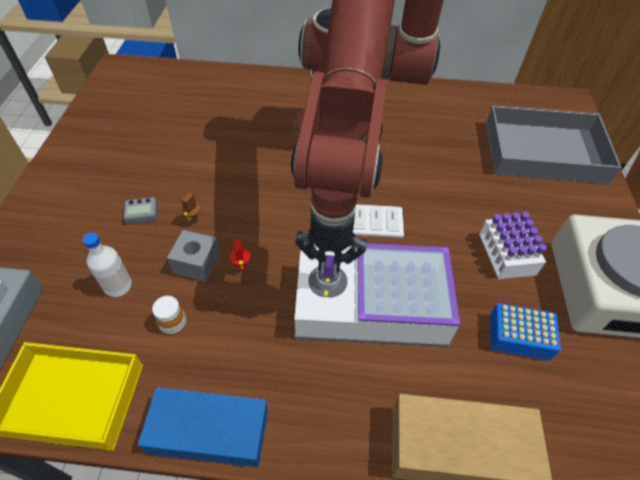

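View pics/w8.png

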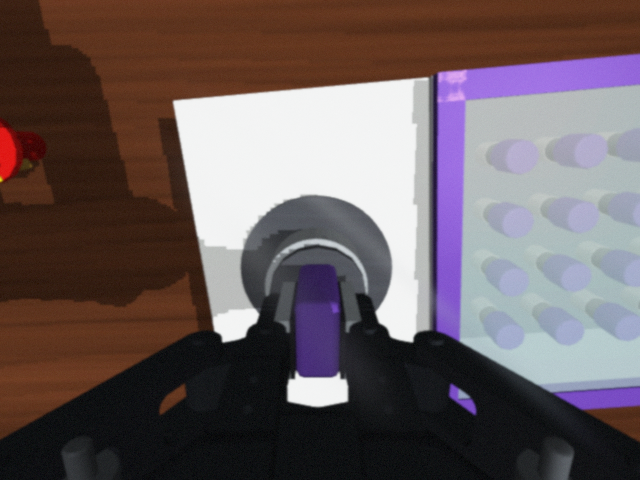

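```bash
python3 -c "
from plant import manip
print(manip.job_done())"; python3 st.py
```

```text
the job is handed in; nothing more can be done
None
the job is handed in; nothing more can be done
```

I shut the lid, took the purple-handled plug from its stand, put it in the hub, and handed the job in at about 14.2 s, still gripping and pressing it. No verdict came back, and I could not read the lid and plunger joints directly, so the results below rest on tool readings and pictures.

- **Lid:** I pushed it down with the closed fingers at about 0.6 rad/s. The tip stopped at 98.4 mm, against 98.5 mm for the shut face, and the scene picture shows the lid flush.
- **Key:** The plug went in turned to the keyway, measured at about -1.7° in the world frame. It passed the height where the key would meet the hub face with almost no vertical force. A 4.6 N side force on the way in went away after a 1 mm correction.
- **Plug home:** It came to a hard stop with the tool at 123.6 mm, against 123 mm expected. The upward force is about 18 N, well above the 7 N spring. The pictures show the flange centred on the hub with the marks in line.
- **Grip:** The jaws stand at 0.175 of full opening (about 15 mm) on the 16 mm handle.
- **Bystanders:** They look unmoved in the last scene picture.

Two things did not fully agree. In the pictures the plug seemed to sit 1–3 mm lower or farther forward in the grip than my model. A steady sideways force of about 10 N remained while pressing.

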